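Stack the spacer rings on the off-centre arbor

TASK

Load the upright arbor in the assembly stand with the three 48 mm spacer rings in order of thickness: thickest first at the bottom, then the middle one, thinnest on top, each fully home on what is below it before the next goes on, and leave them there. The arbor is clamped a little off the centre of its stand, so feel for it gently, never pressing on the arbor or stand with more than about 40 N; lower each ring in the grip right down to its seat rather than letting it drop, and leave the other things where they are.

Things in the scene. Friction and masses are not known exactly. Their poses are not given: they have to be found in the camera images.
- stand: assembly stand, fixed to the table. Square dark steel base 110 x 110 x 12 mm, blue disc 48 mm across (top at 22 mm), dark round shoulder 38 mm across (flat top, the first ring's seat, 40 mm above the origin), then the bright vertical arbor. Origin: centre of the base's underside, z up. Shoulder and arbor stand 4.5 mm off this centre in an unknown direction, different each time.
- tip_level (a point): point on the stand's own centre line, level with the flat top of the arbor, 92 mm above the stand's origin. The bright steel arbor, 24 mm across with a 1.5 mm chamfer at its top, stands 4.5 mm to one side of this point; which side is not shown by any pose or yaw and must be felt or seen. The arbor is rigid; the rings have about 1.5 mm of play all round on it.
- thick_ring: ring of bright grey steel, 48 mm outside diameter, 28 mm bore, 20 mm thick; lies flat. Origin: centre of its underside, z up along its axis. About 0.2 kg. Goes on first, down to the shoulder.
- middle_ring: ring of yellow brass, 48 mm outside diameter, 28 mm bore, 14 mm thick; lies flat. Origin: centre of its underside, z up along its axis. About 0.15 kg. Goes on second, down to the thick ring.
- thin_ring: ring of blue anodised metal, 48 mm outside diameter, 28 mm bore, 9 mm thick; lies flat. Origin: centre of its underside, z up along its axis. About 0.05 kg. Goes on last, down to the middle ring.
- small_bush: bystander: red plastic bush, 32 mm across, 14 mm bore, 22 mm high, does not belong on this arbor; origin centre of its underside
- arbor_nut: bystander: dark hexagon nut 36 mm across flats, 18 mm high, lying flat; origin centre of its underside
- spanner: bystander: steel spanner 200 mm long, lying flat along its x axis
- gun_cup: bystander: aluminium spray-gun cup with cap, 80 mm across, 152 mm high, standing; origin centre of its underside
There are look-alikes about, which are no part of the job. There is more than one size of the middle_ring; the job needs the middle-sized. Leave any turquoise look-alike of the thick_ring alone.

How it is judged:
By the outcome, as a careful person would: the job done as asked, in the order asked, and still so for the second after the job is handed in, with the robot touching nothing.
It also fails if it takes over 72 s, if anything falls off the work surface, if the arm or the gripper's body presses on something with over 40 N, if the wrist force passes 120 N, or if a joint passes its speed limit or range.

ROBOT

A 6-joint arm with a two-finger parallel gripper is mounted at the origin on the work surface. World frame = base frame: x ahead of the robot, y to its left, z up, the work surface at z = 0. Lengths are in mm, angles in rad, forces in N, time in s.
With the tool pointing down it reaches from about 300 to 775 mm from the base axis. Payload 14.6 kg.
Tool frame: the origin (TCP) lies at the very end of the fingers, on their centre line; the grasp point (between the pads) lies 19 mm behind it; z points along the fingers, y is the line along which they close (so a half turn about z gives the same grasp; the last joint's range is limited). The gripper opens to 94 mm and grips with 3 to 60 N. Pads are 16 mm wide; open, the fingers measure 119 mm over their backs; the gripper's body (75 mm by 177 mm) begins 78 mm behind the grasp point.
Start: joints at [1.228, 0.3, 1.521, -0, 1.321, -0.067], TCP at [149.772, 529.205, 205.446] pointing down, gripper open.
Joint ranges: [-3.03, 3.03], [-0.79, 2.21], [0.23, 2.52], [-1.04, 4.18], [0, 3.07], [-2.55, 2.55]. Speed limits (rad/s): [2.22, 2.22, 2.57, 3.14, 3.14, 3.14].

INTERFACE

Orientations are given as [roll, pitch, yaw] about the fixed x, y, z axes, in that order (R = Rz(yaw) Ry(pitch) Rx(roll)).
In Python, from cell import manip, camera, get_calibration gives the robot as it stands. The module is installed in compiled form; this text tells all that it offers.
- The arm moves only by the tool jog_arm, never from a script. Its argument "plan" is one flat list of numbers, 6 for each row, row after row: the shift along the world's x, y, z in m, then the turn, a rotation vector about the world's x, y, z in degrees. A call has 1 to 20 rows; each row is the pose to reach, as a shift and turn from the pose commanded when the call began; what a row does not reach only later rows make up. A row lasts 1/10 s, in which the tool goes at most 50 mm and 8.59 degrees, less where a joint would pass 70% of its speed; a pose out of reach is approached as far as the arm can. A call with a gripper value outside its range is refused whole. "claw" is the finger opening in m, from 0 to 0.094, set as the call begins (left out, the last holds). The fingers move at their own pace and stop on an object; "force" is the grip in N (left out, the last holds). Time passes only in rows, so rows that repeat a pose let the fingers close. It gives the time, the measured TCP pose, the force, the opening and the grip force at its end, in the units of the state.
- manip.read_state(): the state, without advancing time (a new reading comes with each control period).
- camera(name): name is "side" or "top"; returns (picture, depth): 384x512x3 uint8, red, green, blue; 384x512 float32, mm along the optical axis (not along the pixel's ray), 0 where there is no reading.
- get_calibration(name): a dict with "fx", "fy", "cx", "cy" (pixels), "k1" (the pictures are not rectified: a ray, as slopes to the right and down, at radius r is drawn at 1 + k1 r^2 times it, then the intrinsics apply), "origin" and "attitude" of the camera in the world. Camera axes: x right, y down, z forward; pixel columns grow to the right and rows downward; lengths in mm; the calibration is good to about 2 mm. A picture is of the moment at which its call begins. get_calibration takes no time and is no camera call.
- manip.sign_off(): hands the job in; it is judged then, once.
The state is a dict: "clock": time; "joints": joint angles; "qd": joint speeds; "effort": joint torques, N m; "eef_pos": TCP position; "eef_rot": TCP orientation; "wrist_force": force on the tool from outside, world axes, zero at the start; "moment": the same for the moment, N m; "finger_gap": finger opening in mm; "finger_force": force on a finger pad.
Only numpy, scipy, OpenCV 4.12 (cv2) and the standard library are available. Lean on these libraries where they do the work, as an engineer would, in place of code of your own. Each camera call takes 0.05 s, during which the arm holds its last target. There are 200 camera calls.

## Working session

There is one attempt and no reset: what is moved stays moved. The work goes in short steps, Python scripts to look and compute and a tool call to move; the robot and the scene stay as the last step left them, time stands still between calls to the robot, and variables do not carry over. Pictures are saved under pics/ and viewed, at most 10 in all, crops included, and the job is handed in when it is done.

Besides the shell and the picture viewer there is one more tool, called after "Call:" as a command line: name --argument value ..., lists and objects as JSON in quotes. jog_arm: Moves the arm, as the interface text tells. Its arguments: {"type":"object","properties":{"plan":{"type":"array"},"claw":{"type":"number"},"force":{"type":"number"}},"required":["plan"]}

```bash
mkdir -p pics
cat > h.py <<'E'
import numpy as np, cv2
from cell import manip, camera, get_calibration
E
python3 - <<'E'
from h import *
for n in("top","side"):
    p,d=camera(n); np.savez(f"{n}0.npz",p=p,d=d); c=get_calibration(n); print(n,c)
    cv2.imwrite(f"pics/{n}0.png",cv2.resize(p[:,:,::-1],(800,600),interpolation=cv2.INTER_CUBIC))
print(manip.read_state())
E
```

```text
top {'fx': 348.1435189444469, 'fy': 348.1435189444469, 'cx': 258.48322655085946, 'cy': 191.40148448542348, 'k1': -0.04648408662979126, 'origin': array([484.53067889,   6.44952838, 875.4026101 ]), 'attitude': array([-3.05206285,  0.02708808, -1.57106011])}
side {'fx': 467.36169493279664, 'fy': 467.36169493279664, 'cx': 259.44924316689867, 'cy': 189.51047701824348, 'k1': -0.13031852792116644, 'origin': array([ 252.27876002, -615.6999317 ,  854.99830896]), 'attitude': array([-2.39434071,  0.00899575, -0.44536597])}
{'clock': 0.1, 'joints': array([ 1.22844248e+00,  3.00402467e-01,  1.52148463e+00,  2.55022953e-06,
        1.32071987e+00, -6.65937575e-02]), 'qd': array([-2.99112475e-04, -1.64356310e-03, -2.03596526e-03, -7.38997080e-04,
       -3.36458657e-04, -8.11311777e-05]), 'effort': array([ 9.74011527e-04, -5.32633138e+01, -3.53299284e+01,  7.10514723e-02,
        2.33949046e-02, -2.48246309e-06]), 'eef_pos': array([149.67567412, 529.00637395, 204.9647836 ]), 'eef_rot': array([-3.14058075e+00, -6.99620476e-05,  2.86583190e+00]), 'wrist_force': array([-0.66473976, -0.43277905,  0.0575192 ]), 'moment': array([ 0.01448493,  0.02795035, -0.03267954]), 'finger_force': 0.0, 'finger_gap': 93.8116299709588}
```

View pics/top0.png

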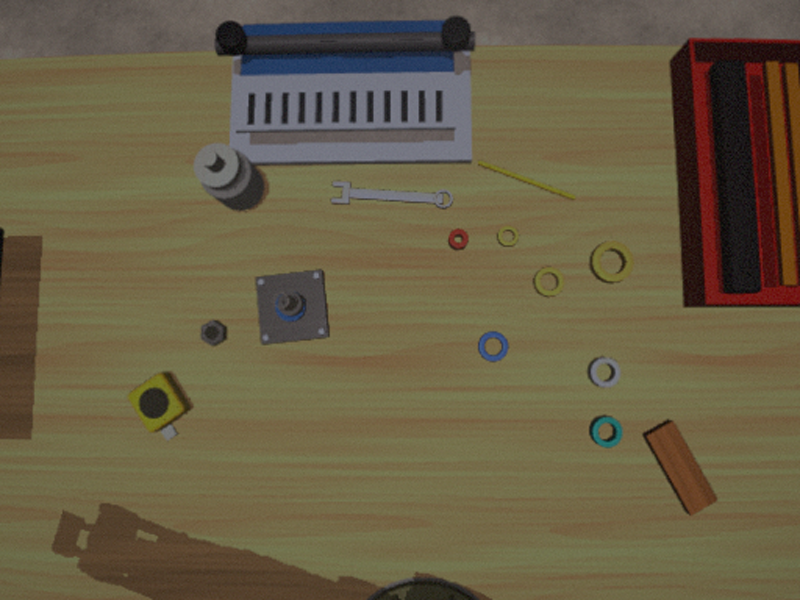

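View pics/side0.png

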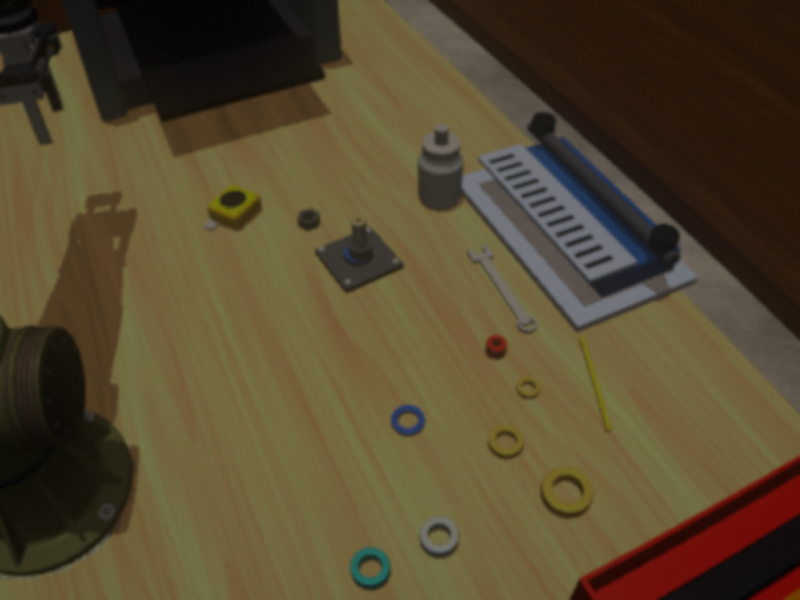

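Top view (800×600): stand (291,305), steel ring (604,372), middle brass ring (548,281; small one 508,236 and large 612,262), blue ring (493,346), turquoise look-alike (606,431). Side view: stand (360,255), steel (439,537), middle brass (506,441), blue (408,420).

```bash
cat >> h.py <<'E'
from scipy.spatial.transform import Rotation as Ro
def cloud(n,d):
    c=get_calibration(n); v,u=np.mgrid[:384,:512].astype(float)
    x,y=(u-c['cx'])/c['fx'],(v-c['cy'])/c['fy']; a,b=x.copy(),y.copy()
    for _ in range(8):
        s=1+c['k1']*(a*a+b*b); a,b=x/s,y/s
    P=np.dstack([a,b,np.ones_like(a)])*d[...,None]
    return P@Ro.from_euler('xyz',c['attitude']).as_matrix().T+c['origin']
def ray(n,u,v):
    c=get_calibration(n); x,y=(u-c['cx'])/c['fx'],(v-c['cy'])/c['fy']; a,b=x,y
    for _ in range(8):
        s=1+c['k1']*(a*a+b*b); a,b=x/s,y/s
    r=Ro.from_euler('xyz',c['attitude']).apply([a,b,1]); return c['origin'],r/np.linalg.norm(r)
def tri(ua,ub):
    (o1,r1),(o2,r2)=ray("top",*ua),ray("side",*ub)
    t=np.linalg.lstsq(np.c_[r1,-r2],o2-o1,rcond=None)[0]
    p,q=o1+t[0]*r1,o2+t[1]*r2; return (p+q)/2,np.linalg.norm(p-q)
E
python3 - <<'E'
from h import *
C=dict(thick=((604,372),(439,537)),mid=((548,281),(506,441)),thin=((493,346),(408,420)),big=((612,262),(567,491)),stand=((291,305),(360,255)))
S={}
for i,n in enumerate(("top","side")):
    z=np.load(n+"0.npz"); P=cloud(n,z['d']); 
    for k,c in C.items():
        u,v=[int(q*.64) for q in c[i]]; w=24
        Q=P[v-w:v+w,u-w:u+w]; ok=z['d'][v-w:v+w,u-w:u+w]>0
        tb=np.median(Q[...,2][ok])
        if k!='stand':
            lab=cv2.cvtColor(z['p'],cv2.COLOR_RGB2LAB)[v-w:v+w,u-w:u+w].astype(float)
            m=ok&(Q[...,2]>5.5)&(np.hypot(*(Q[...,:2]-P[v-2:v+3,u-2:u+3,:2].mean((0,1))).transpose(2,0,1))<(45 if k=='big' else 33))
            q=Q[m]; (cx,cy),r=cv2.minEnclosingCircle(q[:,:2].astype(np.float32))
            yy,xx=np.nonzero(m); (pu,pv),_=cv2.minEnclosingCircle(np.c_[xx,yy].astype(np.float32))
            S[n,k]=(pu+u-w,pv+v-w)
            print(n,k,"table",round(tb,1),"n",m.sum(),"c",np.round([cx,cy,r],1),"mean",np.round(q.mean(0),1),"z95",np.percentile(q[:,2],[50,95]).round(1))
        else:
            for lo,hi in((6,15),(33,46),(80,100)):
                m=ok&(Q[...,2]>lo)&(Q[...,2]<hi); q=Q[m]
                print(n,k,lo,m.sum(),q.mean(0).round(1),np.round(cv2.minAreaRect(q[:,:2].astype(np.float32))[0],1),cv2.minAreaRect(q[:,:2].astype(np.float32))[1:])
for k in C:
    if k!='stand': p,e=tri(S["top",k],S["side",k]); print(k,p.round(1),round(e,1))
for n in("top","side"):
    z=np.load(n+"0.npz"); i=n=="side"; u,v=[int(q*.64) for q in C['stand'][i]]
    cv2.imwrite(f"pics/st_{n}.png",cv2.resize(z['p'][v-30:v+30,u-30:u+30,::-1],(400,400),interpolation=cv2.INTER_CUBIC)); print(u-30,v-30)
a,b=[cv2.imread(f"pics/st_{n}.png") for n in("top","side")]
cv2.imwrite("pics/st.png",cv2.convertScaleAbs(np.hstack([a,b]),alpha=1.6))
E
```

```text
top thick table 0.1 n 233 c [ 446.5 -283.    24.1] mean [ 447.3 -281.5   17.9] z95 [19.  21.7]
top mid table 0.0 n 203 c [ 590.6 -201.7   24.2] mean [ 590.  -201.2   13.3] z95 [13.5 16.2]
top thin table 0.0 n 193 c [ 487.5 -110.9   23.9] mean [ 487.7 -110.8    8.6] z95 [ 8.6 11. ]
top big table 0.2 n 439 c [ 621.4 -301.    34.1] mean [ 621.3 -299.7   17.8] z95 [18.7 21.7]
top stand 6 1527 [551.2 209.9  12. ] [551.2 211.6] ((110.37060546875, 111.52491760253906), 6.355546474456787)
top stand 33 136 [553.9 206.6  40. ] [553.9 207.6] ((36.616153717041016, 37.235504150390625), 24.390670776367188)
top stand 80 39 [553.8 204.5  89.2] [554.6 207.9] ((21.97491455078125, 22.0873966217041), 48.505821228027344)
side thick table -0.3 n 392 c [ 447.1 -285.6   24.6] mean [ 445.3 -286.5   17. ] z95 [18.3 21.5]
side mid table -0.5 n 288 c [ 589.7 -201.1   24.7] mean [ 588.6 -203.1   12.6] z95 [13.  15.9]
side thin table -0.5 n 212 c [ 487.3 -112.7   24.9] mean [ 486.6 -112.7    7.9] z95 [ 7.8 10.1]
side big table 0.1 n 638 c [ 619.8 -302.5   34.4] mean [ 618.9 -304.9   16.8] z95 [17.9 21.1]
side stand 6 926 [546.4 198.6  11.5] [550.4 210.6] ((112.5869140625, 115.2304458618164), 6.5044074058532715)
side stand 33 101 [550.9 199.4  39.3] [552.5 203. ] ((34.748268127441406, 37.166561126708984), 74.61392974853516)
side stand 80 43 [550.7 200.2  87.4] [552.2 201.3] ((12.967850685119629, 20.71544075012207), 87.2690658569336)
thick [ 447.1 -284.5    9.4] 1.8
mid [ 590.2 -201.7    9.8] 0.0
thin [ 487.4 -111.1    5.6] 0.2
big [ 622.5 -302.    10. ] 0.4
156 165
200 133
```

View pics/st.png

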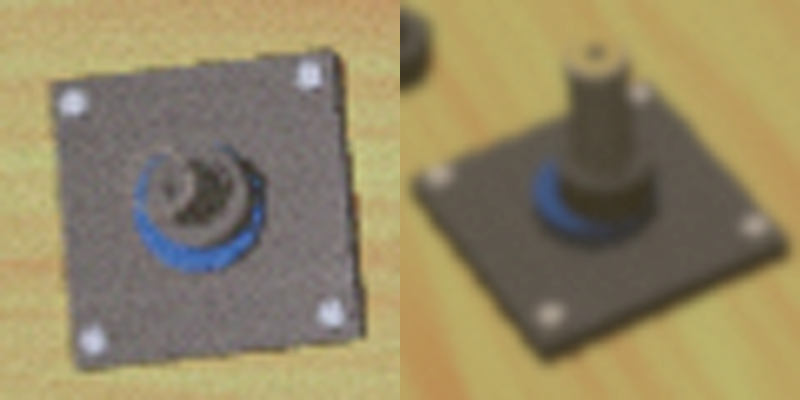

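The left crop shows the arbor tip centred at about (175,185) and the blue crescent at lower left; the right crop shows the tip at about (597,57). By depth, the base is at (551.2,211.6) and the shoulder and arbor at about (554,207.8), an offset of about 4.7 mm, which agrees with the given 4.5. Ring sizes and heights match too. Moving above the thick ring.

Call:
jog_arm --plan '[0.3,-0.35,0,0,0,0,0.3,-0.35,0,0,0,0,0.3,-0.35,0,0,0,0,0.3,-0.35,0,0,0,0,0.3,-0.35,0,0,0,0,0.3,-0.35,0,0,0,0,0.3,-0.35,0,0,0,0,0.3,-0.35,0,0,0,0,0.3,-0.35,0,0,0,0,0.297,-0.813,-0.1,0,0,0,0.297,-0.813,-0.1,0,0,0,0.297,-0.813,-0.1,0,0,0,0.297,-0.813,-0.1,0,0,0,0.297,-0.813,-0.1,0,0,0,0.297,-0.813,-0.1,0,0,0,0.297,-0.813,-0.1,0,0,0,0.297,-0.813,-0.1,0,0,0,0.297,-0.813,-0.1,0,0,0,0.297,-0.813,-0.1,0,0,0,0.297,-0.813,-0.1,0,0,0]' --claw 0.07 --force 10

```text
clock: 2.1
eef_pos: [445.7, -286.7, 104.0]
eef_rot: [3.141, -0.002, 2.862]
wrist_force: [0.2, 0.2, -0.2]
finger_gap: 69.8
finger_force: 0.0
```

Run:
```python
from h import *
s=manip.read_state(); print(s)
p,e=tri((156+26.3-.5+.08,165+27.8-.5),(200+29.5-.5,133+8.6-.5)); print("tip",p,e)
```

```text
{'clock': 2.1, 'joints': array([-6.40456295e-01,  3.64381065e-01,  1.68645612e+00, -3.68703493e-04,
        1.09259878e+00, -1.93171451e+00]), 'qd': array([ 0.06622157, -0.0510167 ,  0.04595399,  0.01108323,  0.01288688,
        0.0546829 ]), 'effort': array([ -2.94473827, -51.4842689 , -33.1186974 ,  -0.18422891,
        -0.10454871,  -0.82578342]), 'eef_pos': array([ 445.74756267, -286.65935623,  103.97469804]), 'eef_rot': array([ 3.14124767e+00, -1.84005988e-03,  2.86222483e+00]), 'wrist_force': array([ 0.24950385,  0.20218345, -0.21763206]), 'moment': array([ 0.04544892, -0.06337777,  0.00202829]), 'finger_force': 0.0, 'finger_gap': 69.79627697958794}
tip [552.50560403 201.65449483  95.16490334] 1.1092331548832244
```

Run:
```python
from h import *
for n,px in(("top",(181.9,192.3)),("side",(229,141.1))):
    o,r=ray(n,*px); print(n,(o+r*(92-o[2])/r[2]).round(1))
    z=np.load(n+"0.npz"); P=cloud(n,z['d']); m=(np.hypot(P[...,0]-552,P[...,1]-206)<25)&(z['d']>0)
    q=P[m&(P[...,2]>86)]; print(len(q),q.min(0).round(1),q.max(0).round(1),np.median(q,0).round(1))
    for lo,hi in((36,44),(19,25)):
        q=P[m&(P[...,2]>lo)&(P[...,2]<hi)]; print(lo,len(q),q.min(0).round(1),q.max(0).round(1))
# blue disc & base corner studs by colour
    hsv=cv2.cvtColor(z['p'],cv2.COLOR_RGB2HSV); b=m&(hsv[...,0]>100)&(hsv[...,0]<130)&(hsv[...,1]>110)
    q=P[b]; print("blue",len(q),q.mean(0).round(1),q.min(0).round(1),q.max(0).round(1))
    m2=(abs(P[...,0]-551)<62)&(abs(P[...,1]-211)<62)&(z['p'].min(2)>120)&(P[...,2]>6)&(P[...,2]<20)
    k,l,st,ce=cv2.connectedComponentsWithStats(m2.astype(np.uint8))
    for i in range(1,k):
        if st[i,4]>4:
            o,r=ray(n,*ce[i]); print("stud",st[i,4],(o+r*(12-o[2])/r[2]).round(1))
```

```text
top [553.3 202.2  92. ]
29 [542.6 197.3  87.7] [565.9 219.   95. ] [554.  206.6  90.9]
36 129 [536.5 189.8  36.1] [573.  227.9  43.9]
19 59 [527.8 187.2  19.8] [575.2 229.6  24.8]
blue 42 [535.6 206.4  21.8] [530.3 188.6  18.8] [550.3 226.8  24.5]
side [553.2 205.3  92. ]
28 [542.  194.6  86.1] [563.1 216.1  94.1] [551.9 202.2  90.4]
36 82 [535.6 186.4  36.7] [572.4 223.5  43.9]
19 54 [527.8 183.4  19.3] [573.7 224.8  24.7]
blue 12 [532.4 211.3  21.4] [528.5 201.5  16.8] [536.1 221.5  24. ]
```

Call:
jog_arm --plan '[0,0,-0.05,0,0,0,0,0,-0.094,0,0,0,0,0,-0.102,0,0,0,0,0,-0.102,0,0,0]'

```text
clock: 2.5
eef_pos: [446.2, -282.7, 3.1]
eef_rot: [3.14, -0.003, 2.866]
wrist_force: [0.5, -0.4, 0.9]
finger_gap: 69.9
finger_force: 0.0
```

Call:
jog_arm --plan '[0,0,0,0,0,0,0,0,0,0,0,0,0,0,0,0,0,0,0,0,0,0,0,0,0,0,0,0,0,0,0,0,0,0,0,0]' --claw 0.04

```text
clock: 3.1
eef_pos: [447.2, -284.0, 4.3]
eef_rot: [-3.141, 0.001, 2.866]
wrist_force: [-0.5, 1.8, 7.3]
finger_gap: 47.1
finger_force: 10.0
```

Call:
jog_arm --plan '[0,0,0,0,0,0,0,0,0,0,0,0,0,0,0.04,0,0,-8,0,0,0.04,0,0,-16,0,0,0.04,0,0,-24,0,0,0.04,0,0,-32,0,0,0.04,0,0,-40,0,0,0.04,0,0,-48,0,0,0.04,0,0,-56,0,0,0.04,0,0,-64,0,0,0.04,0,0,-72,0,0,0.04,0,0,-80,0,0,0.03,0,0,-88,0,0,0,0,0,-90,0,0,0,0,0,-90]' --claw 0.07

```text
clock: 4.6
eef_pos: [446.4, -283.6, 1.6]
eef_rot: [-3.14, -0.0, 1.294]
wrist_force: [-0.0, 0.2, 0.6]
finger_gap: 69.9
finger_force: 0.0
```

Call:
jog_arm --plan '[0,0,0,0,0,0,0,0,0,0,0,0,0,0,0,0,0,0,0,0,0,0,0,0,0,0,0,0,0,0,0,0,0,0,0,0]' --claw 0.04 --force 30

```text
clock: 5.2
eef_pos: [446.9, -283.9, 3.8]
eef_rot: [3.141, 0.0, 1.295]
wrist_force: [-0.4, 0.5, 6.0]
finger_gap: 47.9
finger_force: 30.0
```

Call:
jog_arm --plan '[0,0,0.02,0,0,0,0,0,0.07,0,0,0,0,0,0.12,0,0,0,0.011,0.045,0.13,0,0,0,0.02,0.09,0.13,0,0,0,0.03,0.135,0.13,0,0,0,0.04,0.18,0.13,0,0,0,0.05,0.225,0.13,0,0,0,0.06,0.27,0.13,0,0,0,0.07,0.315,0.13,0,0,0,0.08,0.36,0.13,0,0,0,0.09,0.405,0.13,0,0,0,0.1,0.45,0.13,0,0,0,0.107,0.491,0.13,0,0,0,0.107,0.491,0.11,0,0,0,0.107,0.491,0.1,0,0,0,0.107,0.491,0.1,0,0,0,0.107,0.491,0.1,0,0,0]'

```text
clock: 7.0
eef_pos: [553.9, 206.4, 103.7]
eef_rot: [-3.141, 0.0, 1.294]
wrist_force: [0.4, -0.2, -2.4]
finger_gap: 47.9
finger_force: 30.0
```

Run:
```python
from h import *
s=manip.read_state(); print(s['eef_pos'],s['wrist_force'],s['moment'],s['finger_gap'])
im=[]
for n,(u,v) in(("top",(184,196)),("side",(230,150))):
    p,d=camera(n); im.append(cv2.convertScaleAbs(cv2.resize(p[v-40:v+40,u-40:u+40,::-1],(400,400),interpolation=cv2.INTER_CUBIC),alpha=1.7))
cv2.imwrite("pics/a1.png",np.hstack(im))
```

```text
[553.88001612 206.39251394 103.72859822] [ 0.39261525 -0.21235769 -2.38496671] [-0.06068526  0.06740846 -0.01679354] 47.885844412210645
```

View pics/a1.png

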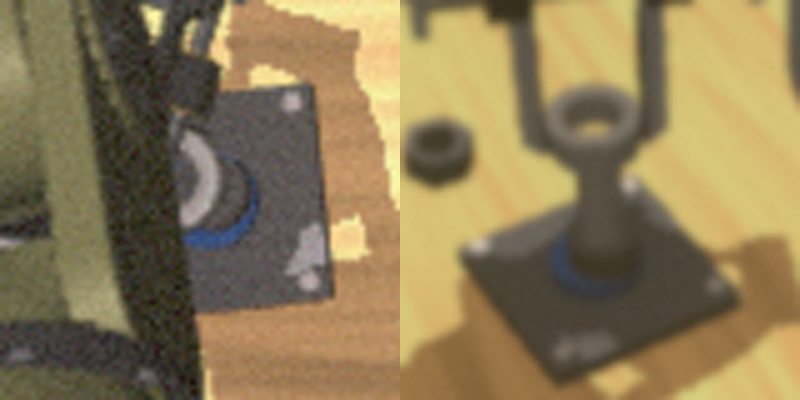

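Left crop: gripper mostly hides the stand. Right crop: ring in the grip (592,115) hovers just over the arbor (shaft about x=605), roughly aligned. Feeling down gently.

Call:
jog_arm --plan '[0,0,-0.004,0,0,0,0,0,-0.007,0,0,0,0,0,-0.009,0,0,0,0,0,-0.01,0,0,0,0,0,-0.01,0,0,0]'

```text
clock: 7.6
eef_pos: [553.7, 207.2, 93.3]
eef_rot: [-3.141, 0.0, 1.295]
wrist_force: [0.0, -0.3, -1.9]
finger_gap: 48.0
finger_force: 30.0
```

Run:
```python
from h import *
for p in((553.9,206.4,119.5),(553.7,207,92)):
    c=get_calibration("side"); q=Ro.from_euler('xyz',c['attitude']).inv().apply(np.array(p)-c['origin']); a=q[:2]/q[2]; a*=1+c['k1']*(a@a); print(p,a*c['fx']+[c['cx'],c['cy']])
```

```text
(553.9, 206.4, 119.5) [228.44220548 132.21396472]
(553.7, 207, 92) [228.89862392 140.62650605]
```

Call:
jog_arm --plan '[0,0,-0.004,0,0,0,0,0,-0.008,0,0,0,0,0,-0.012,0,0,0,0,0,-0.016,0,0,0,0,0,-0.02,0,0,0]'

```text
clock: 8.1
eef_pos: [553.7, 207.2, 73.0]
eef_rot: [-3.141, 0.0, 1.295]
wrist_force: [-0.3, -0.7, -1.7]
finger_gap: 47.7
finger_force: 30.0
```

Call:
jog_arm --plan '[0,0,-0.005,0,0,0,0,0,-0.01,0,0,0,0,0,-0.015,0,0,0,0,0,-0.02,0,0,0,0,0,-0.024,0,0,0,0,0,-0.026,0,0,0,0,0,-0.027,0,0,0,0,0,-0.027,0,0,0]'

```text
clock: 8.9
eef_pos: [553.8, 207.2, 46.5]
eef_rot: [3.142, -0.0, 1.295]
wrist_force: [-0.7, 0.8, -1.0]
finger_gap: 47.8
finger_force: 30.0
```

Call:
jog_arm --plan '[0,0,-0.001,0,0,0,0,0,-0.002,0,0,0,0,0,-0.003,0,0,0,0,0,-0.0035,0,0,0,0,0,-0.0035,0,0,0]'

```text
clock: 9.4
eef_pos: [553.9, 207.3, 43.8]
eef_rot: [3.141, -0.0, 1.295]
wrist_force: [-4.3, -0.9, 7.7]
finger_gap: 47.9
finger_force: 30.0
```

Call:
jog_arm --plan '[0,0,0,0,0,0,0,0,0,0,0,0,0,0,0,0,0,0,0,0,0,0,0,0,0,0,0.02,0,0,0,0,0,0.06,0,0,0,0,0,0.09,0,0,0,0.005,-0.045,0.1,0,0,0,0.01,-0.09,0.1,0,0,0,0.015,-0.135,0.1,0,0,0,0.02,-0.18,0.1,0,0,0,0.025,-0.225,0.1,0,0,0,0.028,-0.27,0.1,0,0,0,0.03,-0.315,0.1,0,0,0,0.034,-0.36,0.09,0,0,0,0.036,-0.4,0.07,0,0,0,0.0365,-0.409,0.03,0,0,0,0.0365,-0.409,0.005,0,0,0,0.0365,-0.409,0.005,0,0,0]' --claw 0.07

```text
clock: 11.3
eef_pos: [588.3, -201.5, 44.2]
eef_rot: [-3.135, -0.001, 1.294]
wrist_force: [0.0, 0.4, 0.7]
finger_gap: 69.9
finger_force: 0.0
```

Run:
```python
from h import *
s=manip.read_state(); print(s['eef_pos'],s['wrist_force'])
im=[]
for n,(u,v) in(("top",(184,196)),("side",(230,150))):
    p,d=camera(n); P=cloud(n,d); m=(np.hypot(P[...,0]-553.7,P[...,1]-207)<28)&(P[...,2]>54)&(P[...,2]<66); q=P[m]
    print(n,len(q),np.round(cv2.minEnclosingCircle(q[:,:2].astype(np.float32)),1) if 0 else cv2.minEnclosingCircle(q[:,:2].astype(np.float32)),np.percentile(q[:,2],[25,50,75]).round(1))
    im.append(cv2.convertScaleAbs(cv2.resize(p[v-40:v+40,u-40:u+40,::-1],(400,400),interpolation=cv2.INTER_CUBIC),alpha=1.7))
cv2.imwrite("pics/a2.png",np.hstack(im))
```

```text
[ 588.31840539 -201.54286113   44.24057695] [0.03711021 0.4030624  0.65921236]
top 219 ((552.9713134765625, 207.99960327148438), 24.34596061706543) [58.4 59.6 60.6]Traceback (most recent call last):
  File "<stdin>", line 6, in <module>
    return _quantile_unchecked(
        a, q, axis, out, overwrite_input, method, keepdims, weights)
    return _ureduce(a,
                    func=_quantile_ureduce_func,
    ...<5 lines>...
                    overwrite_input=overwrite_input,
                    method=method)
    r = func(a, **kwargs)
    result = _quantile(arr,
                       quantiles=q,
    ...<2 lines>...
                       out=out,
                       weights=wgt)
    slices_having_nans = np.isnan(arr[-1, ...])
                                  ~~~^^^^^^^^^
IndexError: index -1 is out of bounds for axis 0 with size 0
```

Thick ring's top is at 59.6 mm, so it is fully home. Descending on the middle brass ring: first squeeze, quarter turn, then the grip.

Call:
jog_arm --plan '[0,0,-0.02,0,0,0,0,0,-0.038,0,0,0,0,0,-0.044,0,0,0,0,0,-0.044,0,0,0,0,0,-0.044,0,0,0]'

```text
clock: 11.9
eef_pos: [591.1, -201.9, 5.6]
eef_rot: [3.14, 0.0, 1.295]
wrist_force: [-0.5, -0.3, 0.5]
finger_gap: 70.0
finger_force: 0.0
```

Call:
jog_arm --plan '[0,0,0,0,0,0,0,0,0,0,0,0,0,0,0,0,0,0,0,0,0,0,0,0,0,0,0,0,0,0,0,0,0,0,0,0]' --claw 0.04 --force 10

```text
clock: 12.5
eef_pos: [590.5, -201.9, 4.3]
eef_rot: [3.141, 0.0, 1.295]
wrist_force: [-0.6, 0.4, 6.0]
finger_gap: 47.5
finger_force: 10.0
```

Call:
jog_arm --plan '[0,0,0,0,0,0,0,0,0,0,0,0,0,0,0.04,0,0,8,0,0,0.04,0,0,16,0,0,0.04,0,0,24,0,0,0.04,0,0,32,0,0,0.04,0,0,40,0,0,0.04,0,0,48,0,0,0.04,0,0,56,0,0,0.04,0,0,64,0,0,0.04,0,0,72,0,0,0.04,0,0,80,0,0,0.03,0,0,88,0,0,0.01,0,0,90,0,0,0,0,0,90,0,0,0,0,0,90]' --claw 0.07

```text
clock: 14.1
eef_pos: [589.4, -201.5, 2.4]
eef_rot: [3.141, -0.003, 2.864]
wrist_force: [0.0, 0.8, -0.4]
finger_gap: 70.0
finger_force: 0.0
```

Call:
jog_arm --plan '[0,0,0,0,0,0,0,0,0,0,0,0,0,0,0,0,0,0,0,0,0,0,0,0,0,0,0,0,0,0,0,0,0,0,0,0]' --claw 0.04 --force 30

```text
clock: 14.7
eef_pos: [590.7, -201.9, 4.7]
eef_rot: [-3.142, 0.001, 2.866]
wrist_force: [-0.9, 0.7, 6.5]
finger_gap: 47.2
finger_force: 30.0
```

Call:
jog_arm --plan '[0,0,0.02,0,0,0,0,0,0.07,0,0,0,0,0,0.12,0,0,0,-0.005,0.045,0.13,0,0,0,-0.01,0.09,0.13,0,0,0,-0.014,0.135,0.13,0,0,0,-0.018,0.18,0.13,0,0,0,-0.022,0.225,0.13,0,0,0,-0.026,0.27,0.13,0,0,0,-0.03,0.315,0.13,0,0,0,-0.034,0.36,0.13,0,0,0,-0.036,0.4,0.13,0,0,0,-0.0365,0.409,0.13,0,0,0,-0.0365,0.409,0.11,0,0,0,-0.0365,0.409,0.1,0,0,0,-0.0365,0.409,0.1,0,0,0,-0.0365,0.409,0.1,0,0,0]'

```text
clock: 16.4
eef_pos: [554.0, 206.6, 104.2]
eef_rot: [-3.141, -0.0, 2.865]
wrist_force: [1.2, -0.7, -0.5]
finger_gap: 46.9
finger_force: 30.0
```

Call:
jog_arm --plan '[0,0,-0.004,0,0,0,0,0,-0.007,0,0,0,0,0,-0.009,0,0,0,0,0,-0.01,0,0,0,0,0,-0.01,0,0,0]'

```text
clock: 16.9
eef_pos: [553.7, 207.2, 93.8]
eef_rot: [-3.141, -0.0, 2.866]
wrist_force: [0.5, 0.0, -1.5]
finger_gap: 47.2
finger_force: 30.0
```

Call:
jog_arm --plan '[0,0,-0.004,0,0,0,0,0,-0.008,0,0,0,0,0,-0.012,0,0,0,0,0,-0.016,0,0,0,0,0,-0.02,0,0,0,0,0,-0.024,0,0,0,0,0,-0.026,0,0,0,0,0,-0.026,0,0,0]'

```text
clock: 17.7
eef_pos: [553.6, 207.2, 67.6]
eef_rot: [-3.141, -0.0, 2.866]
wrist_force: [-0.1, 0.3, -1.5]
finger_gap: 47.0
finger_force: 30.0
```

Call:
jog_arm --plan '[0,0,-0.001,0,0,0,0,0,-0.002,0,0,0,0,0,-0.003,0,0,0,0,0,-0.004,0,0,0,0,0,-0.004,0,0,0]'

```text
clock: 18.2
eef_pos: [553.9, 207.2, 64.6]
eef_rot: [3.141, 0.0, 2.866]
wrist_force: [-3.1, -0.8, 5.9]
finger_gap: 47.1
finger_force: 30.0
```

Call:
jog_arm --plan '[0,0,0,0,0,0,0,0,0,0,0,0,0,0,0,0,0,0,0,0,0,0,0,0,0,0,0.02,0,0,0,0,0,0.06,0,0,0,-0.005,-0.01,0.08,0,0,0,-0.015,-0.055,0.08,0,0,0,-0.024,-0.1,0.08,0,0,0,-0.033,-0.145,0.08,0,0,0,-0.042,-0.19,0.08,0,0,0,-0.05,-0.235,0.07,0,0,0,-0.06,-0.28,0.05,0,0,0,-0.066,-0.312,0.02,0,0,0,-0.0665,-0.3185,-0.02,0,0,0,-0.0665,-0.3185,-0.045,0,0,0,-0.0665,-0.3185,-0.045,0,0,0,-0.0665,-0.3185,-0.055,0,0,0,-0.0665,-0.3185,-0.061,0,0,0,-0.0665,-0.3185,-0.061,0,0,0]' --claw 0.07

```text
clock: 20.2
eef_pos: [487.5, -111.1, 3.1]
eef_rot: [-3.142, 0.0, 2.866]
wrist_force: [-0.6, -1.1, 0.1]
finger_gap: 70.1
finger_force: 0.0
```

Run:
```python
from h import *
s=manip.read_state(); print(s['eef_pos'],s['wrist_force'])
p,d=camera("top"); P=cloud("top",d); m=(np.hypot(P[...,0]-553.7,P[...,1]-207)<28)&(P[...,2]>50)&(P[...,2]<82); q=P[m]
print(len(q),cv2.minEnclosingCircle(q[:,:2].astype(np.float32)),np.percentile(q[:,2],[25,50,75]).round(1))
u,v=184,196;a=p[v-40:v+40,u-40:u+40,::-1]; u,v=315,221; b=p[v-40:v+40,u-40:u+40,::-1]
cv2.imwrite("pics/a3.png",cv2.convertScaleAbs(cv2.resize(np.hstack([a,b]),(800,400),interpolation=cv2.INTER_CUBIC),alpha=1.7))
```

```text
[ 487.4624768  -111.0988806     3.11454118] [-0.57157099 -1.07859544  0.07462751]
295 ((552.58935546875, 207.68988037109375), 24.17778968811035) [69.8 73.4 74.7]
```

View pics/a3.png

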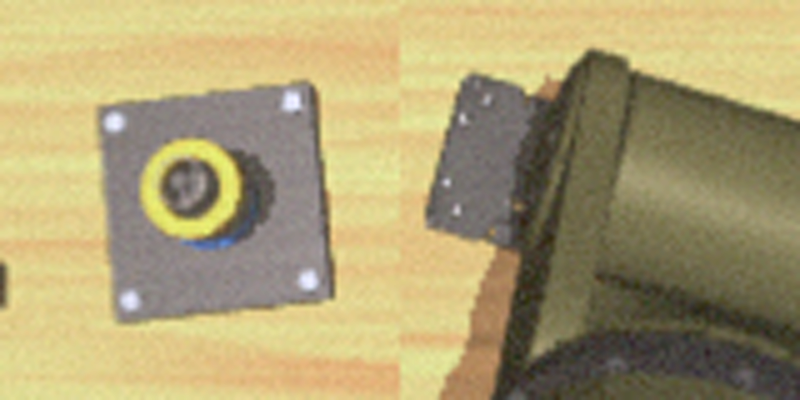

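The left crop shows the brass ring on the arbor at (190,190), top around 74 mm, so it is home. In the right crop the gripper covers the blue ring. Squeeze, turn and grip it; −90° suits the joint range.

Call:
jog_arm --plan '[0,0,0,0,0,0,0,0,0,0,0,0,0,0,0,0,0,0,0,0,0,0,0,0,0,0,0,0,0,0,0,0,0,0,0,0]' --claw 0.04 --force 8

```text
clock: 20.85
eef_pos: [487.5, -111.3, 3.2]
eef_rot: [3.142, 0.001, 2.866]
wrist_force: [0.3, 1.3, 3.8]
finger_gap: 47.8
finger_force: 8.0
```

Call:
jog_arm --plan '[0,0,0,0,0,0,0,0,0,0,0,0,0,0,0.04,0,0,-8,0,0,0.04,0,0,-16,0,0,0.04,0,0,-24,0,0,0.04,0,0,-32,0,0,0.04,0,0,-40,0,0,0.04,0,0,-48,0,0,0.04,0,0,-56,0,0,0.04,0,0,-64,0,0,0.04,0,0,-72,0,0,0.04,0,0,-80,0,0,0.03,0,0,-88,0,0,0.01,0,0,-90,0,0,0,0,0,-90,0,0,0,0,0,-90]' --claw 0.07

```text
clock: 22.45
eef_pos: [486.4, -111.1, 1.7]
eef_rot: [-3.139, -0.0, 1.296]
wrist_force: [0.1, -0.7, 0.8]
finger_gap: 70.2
finger_force: 0.0
```

Call:
jog_arm --plan '[0,0,0,0,0,0,0,0,0,0,0,0,0,0,0,0,0,0,0,0,0,0,0,0,0,0,0,0,0,0,0,0,0,0,0,0]' --claw 0.04 --force 25

```text
clock: 23.05
eef_pos: [487.6, -111.4, 3.5]
eef_rot: [3.141, 0.0, 1.295]
wrist_force: [-1.2, 0.2, 6.8]
finger_gap: 46.2
finger_force: 25.0
```

Call:
jog_arm --plan '[0,0,0.02,0,0,0,0,0,0.07,0,0,0,0,0,0.12,0,0,0,0.009,0.045,0.13,0,0,0,0.018,0.09,0.13,0,0,0,0.027,0.135,0.13,0,0,0,0.036,0.18,0.13,0,0,0,0.045,0.22,0.13,0,0,0,0.054,0.26,0.13,0,0,0,0.062,0.3,0.13,0,0,0,0.0665,0.3185,0.13,0,0,0,0.0665,0.3185,0.115,0,0,0,0.0665,0.3185,0.1,0,0,0,0.0665,0.3185,0.1,0,0,0,0.0665,0.3185,0.1,0,0,0]'

```text
clock: 24.55
eef_pos: [553.6, 206.2, 102.5]
eef_rot: [-3.141, 0.001, 1.294]
wrist_force: [-1.0, -0.3, 0.1]
finger_gap: 46.3
finger_force: 25.0
```

Call:
jog_arm --plan '[0,0,-0.004,0,0,0,0,0,-0.007,0,0,0,0,0,-0.009,0,0,0,0,0,-0.01,0,0,0,0,0,-0.01,0,0,0]'

```text
clock: 25.05
eef_pos: [553.7, 207.2, 92.9]
eef_rot: [-3.141, 0.0, 1.295]
wrist_force: [0.4, 0.6, -0.6]
finger_gap: 46.2
finger_force: 25.0
```

Call:
jog_arm --plan '[0,0,-0.004,0,0,0,0,0,-0.008,0,0,0,0,0,-0.011,0,0,0,0,0,-0.013,0,0,0,0,0,-0.013,0,0,0]'

```text
clock: 25.55
eef_pos: [553.6, 207.2, 79.5]
eef_rot: [-3.141, 0.0, 1.295]
wrist_force: [0.7, 0.2, -1.5]
finger_gap: 45.8
finger_force: 25.0
```

Call:
jog_arm --plan '[0,0,-0.001,0,0,0,0,0,-0.002,0,0,0,0,0,-0.003,0,0,0,0,0,-0.0035,0,0,0,0,0,-0.0035,0,0,0]'

```text
clock: 26.05
eef_pos: [554.0, 207.3, 77.5]
eef_rot: [3.141, -0.0, 1.295]
wrist_force: [-4.4, -1.9, 8.8]
finger_gap: 46.6
finger_force: 25.0
```

Seated at the expected height (77.5). Release and retreat.

Call:
jog_arm --plan '[0,0,0,0,0,0,0,0,0,0,0,0,0,0,0,0,0,0,0,0,0,0,0,0,0,0,0.02,0,0,0,0,0,0.06,0,0,0,0,0,0.09,0,0,0,-0.01,-0.045,0.1,0,0,0,-0.02,-0.09,0.1,0,0,0,-0.03,-0.135,0.1,0,0,0,-0.04,-0.18,0.1,0,0,0,-0.05,-0.225,0.1,0,0,0,-0.06,-0.27,0.1,0,0,0,-0.06,-0.32,0.1,0,0,0,-0.06,-0.32,0.1,0,0,0,-0.06,-0.32,0.1,0,0,0]' --claw 0.07

```text
clock: 27.65
eef_pos: [493.6, -113.5, 176.3]
eef_rot: [-3.141, -0.0, 1.293]
wrist_force: [0.2, 1.0, -0.5]
finger_gap: 69.9
finger_force: 0.0
```

Run:
```python
from h import *
p,d=camera("top"); P=cloud("top",d); m=(np.hypot(P[...,0]-553.7,P[...,1]-207)<28)&(P[...,2]>50)&(P[...,2]<98); q=P[m]
r=np.hypot(q[:,0]-553,q[:,1]-207.8); print(np.median(q[(r>15)&(r<23),2]),np.median(q[r<9,2]))
a=p[156:236,144:224,::-1]; p2,_=camera("side"); b=p2[110:190,190:270,::-1]
cv2.imwrite("pics/a4.png",cv2.convertScaleAbs(cv2.resize(np.hstack([a,b]),(800,400),interpolation=cv2.INTER_CUBIC),alpha=1.7))
```

```text
83.18077042802861 91.94408364942302
```

View pics/a4.png

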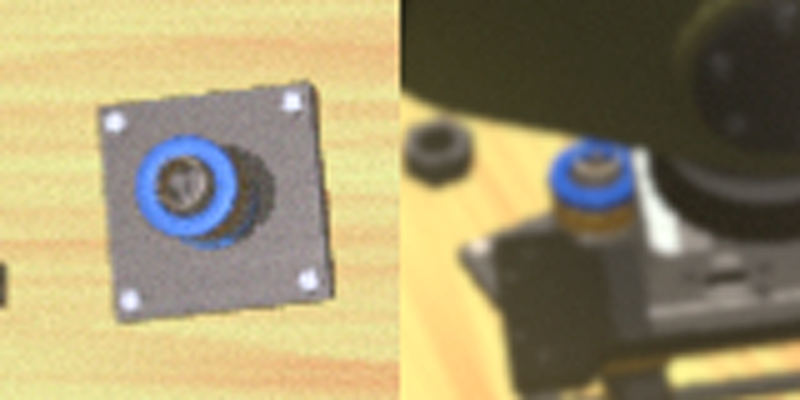

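The blue ring is on top, at (187,187) in the left crop and (592,175) in the right. Its top is at 83.2 mm against 83 expected, and the arbor tip is at 92, so the stack is fully home.

```bash
python3 -c "
from h import *
print(manip.sign_off())"
```

```text
the job is handed in; nothing more can be done
None
```

The three rings are on the arbor in order (thick steel, middle brass, thin blue), each lowered in the grip to its seat. The stack top measures 83.2 mm against 83 expected. The job was handed in at about 28 s, and the highest force read at the end of any move was about 10 N.

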